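# Turn a circuit card over onto the sloping inspection stand

## Task

Take the circuit card with the big finned heat sink out of the card rack and set it on the sloping inspection stand, handle up and turned over so that its solder side faces out and the heat sink hangs between the two uprights. Its bottom edge must sit on the ledge and both bare side margins lie flat on the uprights, centred. Lay it down gently, without letting it drop or slap back, and leave the other card, the multimeter and the parts tray where they are.

Things in the scene. Friction and masses are not known exactly. Their poses are not given: they have to be found in the camera images.
- card_sink: the card to inspect, 0.28 kg: green circuit board 120 wide (y), 112 high (z), 3 thick (x), upright in the rack, leaning up to 2 degrees in its slot. Origin: middle of its bottom edge. z up to the handle, x out of the component side; the other face (-x) is the solder side, flat with rows of solder points. No part lies beyond y = +-36: the side margins are bare
- card_sink_handle (a point): centre of that card's grey pull handle, 137 above the bottom edge. The handle is 46 wide (card y), 12 thick (card x), z 122 to 152 of the card, and stands on an aluminium bar 120 wide, 10 thick, z 110 to 122, along the board's top edge
- card_sink_fins (a point): centre of the tips of the heat sink's upright fins (card x = 26, z = 75). The aluminium heat sink is 64 wide and spans card z 50 to 100; low parts sit below it
- card_chips: the other card, to be left in the rack: the same board, bar and handle, but with rows of low flat chips and no heat sink. The cards stand 80 apart, one before the other, components facing the same way; which is in front varies
- rack: black card rack, fixed: floor plate 220 (x) x 160 (y) x 10, side walls with upright grooves 5 wide that hold the cards' side edges, 72 high overall, open on top. Origin: centre of its underside. Cards stand on the floor plate, 40 before and behind the middle, component sides to the rack's +x. Rack and stand may change sides of the bench
- stand: sloping inspection stand, fixed: steel base plate 170 (x) x 160 (y) x 8 carrying an open aluminium frame that leans back 35 degrees from upright. Origin: centre of the base's underside. The frame's face looks to +x and up, its top leans to -x
- rest: the stand's frame. Origin: middle of the inner corner of ledge and uprights, 55 in front (+x) of the stand's origin and 45 above the bench. x points out of the face, 35 degrees above level; y along the ledge; z up the slope, 35 degrees from vertical. A well seated card has its origin at x = 1.5, y = 0, z = 0 here, its z along this z, its x opposite to this x
- meter: hand-held black multimeter, 165 x 78 x 34, lying between rack and stand; origin under its centre; leave alone
- parts_tray: grey open tray of small parts, 110 x 85 x 22, lying between rack and stand; origin under its centre; leave alone
- rest_top (a point): point midway between the tops of the two uprights (frame x = 0, y = 0, z = 95). Uprights: 14 wide, centred at y = +-50, faces at x = 0; open between, above and behind them
- rest_lip (a point): middle of the upper outer edge of the ledge's lip (frame x = 16, z = 5). The ledge is 130 long, its surface at z = 0; the lip is 5 high, from x = 12 to 16
There are look-alikes about, which are no part of the job. What is shaped like the card_sink but brown is not meant. Of the things that look like the stand, take the one that is farthest to the robot's left at the start.

How it is judged:
On the way:
1. the heat sink card is lifted clear of the rack (z of card_sink in the frame of rack above 0.075 m), for 0.1 s.
At the end, for the whole second after the job is handed in: the heat sink card rests released and still on the stand, handle up, solder side out: bottom edge on the ledge (within 4 mm) and back against the uprights (within 5 mm), centred within 7 mm, lying flat on both uprights and square to the ledge within 4.5 degrees (x of card_sink in the frame of rest between -0.002 and 0.006 m and y of card_sink in the frame of rest between -0.007 and 0.007 m and z of card_sink in the frame of rest between -0.003 and 0.004 m and angle between the z axis of card_sink and the z axis of rest, either way round below 0.08 rad and angle between the x axis of card_sink and the x axis of rest, either way round below 0.08 rad and z of card_sink_handle in the frame of rest above 0.12 m and x of card_sink_fins in the frame of rest below -0.015 m and linear speed of card_sink below 0.01 m/s and contact force between the fingers and card_sink below 0.1 N); the robot touches nothing.
It fails at once if the heat sink card falls, drops or slaps back while nothing holds it (faster than 0.4 m/s or 3.5 rad/s) (contact force between the fingers and card_sink below 0.2 N and (linear speed of card_sink above 0.4 m/s or angular speed of card_sink above 3.5 rad/s)).
It fails at once if the other card is moved more than 15 mm (distance of card_chips from where it was at the start of the episode above 0.015 m).
It fails at once if the multimeter or the parts tray is moved more than 25 mm (distance of any of meter, parts_tray from where it was at the start of the episode above 0.025 m).
It also fails if it takes over 38 s, if anything falls off the work surface, if the arm or the gripper's body presses on something with over 40 N, if the wrist force passes 120 N, or if a joint passes its speed limit or range.

## Robot

A 6-joint arm with a two-finger parallel gripper is mounted at the origin on the work surface. World frame = base frame: x ahead of the robot, y to its left, z up, the work surface at z = 0. Lengths are in m, angles in rad, forces in N, time in s.
With the tool pointing down it reaches from about 0.3 to 0.875 m from the base axis. Payload 6.4 kg.
Tool frame: the origin (TCP) lies midway between the tips of the shut fingers; the grasp point (between the pads) lies ctrl.grip_point_offset behind it (ctrl.grip_point_offset is the distance from the TCP to the grasp point, in m); z points along the fingers, y is the direction in which the jaws open and shut (so a half turn about z gives the same grasp; the last joint's range is limited). The gripper opens to 85 mm and grips with 20 to 120 N. Pads are 22 mm wide; open, the fingers measure 114 mm over their backs; the gripper's body (76 mm by 85 mm) begins 54 mm behind the grasp point. The pads swing forward as they close: fully open they stand 13 mm farther back than shut.
Start: joints at [0.963, 0.181, 1.607, -0, 1.354, -0.206], TCP at [0.225, 0.529, 0.231] pointing down, gripper open.
Joint ranges: [-2.99, 2.99], [-0.89, 2.07], [0.3, 2.58], [-1.14, 4.28], [0, 2.63], [-3.12, 3.12]. Speed limits (rad/s): [2.57, 2.57, 3.01, 3.14, 3.14, 3.14].

## Interface

Orientations are given as a unit quaternion [w, x, y, z].
In Python, from bench import ctrl, viewer gives the robot as it stands.
- The arm moves only by the shell command python3 -m handwheel 'ROWS' [OPENING]. ROWS is JSON, a list of rows, each an object with "travel": the shift along the tool's x, y, z as a fraction of full scale, a list of three; "dr": the turn, a rotation vector about the tool's x, y, z as a fraction of full scale, a list of three. A call has 1 to 20 rows; each row shifts and turns the pose as measured when the row begins, along the tool's axes as they then stand; what a row does not reach is not made up. Full scale, the value 1, is 150 mm for a shift and 30 degrees for a turn. A row lasts 1/12 s, in which the tool goes at most 41.7 mm and 7.16 degrees, less where a joint would pass 70% of its speed; a pose out of reach is approached as far as the arm can. A call with a number of a shift or a turn outside -1 to 1 is refused whole. A call with a gripper value outside its range is refused whole. OPENING is the opening, from -1 (shut) to 1 (fully open), set as the call begins (- or left out, the last holds). The fingers move at their own pace and stop on an object; the grip force is fixed at half the most. Time passes only in rows, so rows that do not move let the fingers close. It gives the time, the measured TCP pose, the force and the opening at its end, in the units of the state.
- ctrl.get_obs(): the state, without advancing time (a new reading comes with each control period).
- viewer.camera(name): name is "scene" or "top" or "wrist"; returns the picture (420x560x3 uint8, red, green, blue); there is no depth.
- viewer.get_calibration(name): a dict with "camera_matrix" (3x3 intrinsics, pixels), "k1" (the pictures are not rectified: a ray, as slopes to the right and down, at radius r is drawn at 1 + k1 r^2 times it, then the intrinsics apply), "R" (3x3) and "t" (3): a world point X has camera coordinates R X + t. Camera axes: x right, y down, z forward; pixel columns grow to the right and rows downward; lengths in m; the calibration is good to about 2 mm. A picture is of the moment at which its call begins: read the wrist's pose just before it. get_calibration takes no time and is no camera call; for the wrist camera it gives the pose at the moment of the call.
- ctrl.hand_in(): hands the job in, once; it reports no verdict.
The state is a dict: "time_s": time; "q": joint angles; "dq": joint speeds; "joint_efforts": joint torques, N m; "eef_pos": TCP position; "eef_rot": TCP orientation; "wrist_force": force on the tool from outside, world axes, zero at the start; "torque": the same for the moment, N m; "opening": opening from 0.0 (shut) to 1.0 (fully open).
Only numpy, scipy, OpenCV 4.12 (cv2) and the standard library are available. Lean on these libraries where they do the work, as an engineer would, in place of code of your own. Each camera call takes 0.05 s, during which the arm holds its last target. There are 200 camera calls.

## Working session

There is one attempt and no reset: what is moved stays moved. The work goes in short steps, Python scripts to look and compute and a shell command to move; the robot and the scene stay as the last step left them, time stands still between calls to the robot, and variables do not carry over. Pictures are saved under pics/ and viewed, about 8 in all and at most 12, crops included, and the job is handed in when it is done.

```bash
mkdir -p pics; ls; cat > h.py <<'E'
import numpy as np, cv2
from bench import ctrl, viewer
from scipy.spatial.transform import Rotation as Ro
def snap(n,f):
    c=viewer.get_calibration(n); im=viewer.camera(n); cv2.imwrite('pics/'+f,im[:,:,::-1]); 
    np.savez('pics/'+f+'.npz',K=c['camera_matrix'],k1=c['k1'],R=c['R'],t=c['t']); return im
def ray(f,p):
    c=np.load('pics/'+f+'.npz');K=c['K']
    d=np.array([(p[0]-K[0,2])/K[0,0],(p[1]-K[1,2])/K[1,1]]);u=d.copy()
    for _ in range(20): u=d/(1+c['k1']*(u@u))
    R=c['R'];return -R.T@c['t'], R.T@np.array([u[0],u[1],1.])
def onz(f,p,z):
    o,d=ray(f,p);return o+d*(z-o[2])/d[2]
def proj(f,X):
    c=np.load('pics/'+f+'.npz');x=c['R']@np.array(X)+c['t'];u=x[:2]/x[2];u=u*(1+c['k1']*(u@u))
    return (c['K']@np.array([*u,1]))[:2]
def tri(*fp):
    A=np.zeros((3,3));b=np.zeros(3)
    for f,p in fp:
        o,d=ray(f,p);d=d/np.linalg.norm(d);M=np.eye(3)-np.outer(d,d);A+=M;b+=M@o
    X=np.linalg.solve(A,b);return X,[np.round(proj(f,X)-p,1) for f,p in fp]
E
python3 - <<'E'
from h import *
np.set_printoptions(suppress=True,precision=3)
a=snap('scene','s0.png');b=snap('top','t0.png')
for n in('scene','top'):
    c=viewer.get_calibration(n);print(n,c['k1'],c['camera_matrix'].ravel(),-c['R'].T@c['t'],c['R'])
o=ctrl.get_obs();print(o, ctrl.grip_point_offset)
E
```

```text
pics
scene -0.08019613485189721 [449.804   0.    277.504   0.    449.804 209.314   0.      0.      1.   ] [1.289 0.475 1.104] [[-0.579  0.815  0.021]
 [ 0.589  0.436 -0.681]
 [-0.564 -0.382 -0.732]]
top -0.010528345174277033 [446.301   0.    272.631   0.    446.301 203.432   0.      0.      1.   ] [ 0.417 -0.023  1.934] [[ 0.013 -1.     0.004]
 [-0.998 -0.013 -0.059]
 [ 0.059 -0.003 -0.998]]
{'time_s': 0.1, 'q': array([ 0.963,  0.181,  1.608, -0.   ,  1.354, -0.206]), 'dq': array([ 0.   , -0.003, -0.002, -0.001, -0.   , -0.001]), 'joint_efforts': array([  0.001, -44.587, -35.224,  -0.   ,   0.004,  -0.   ]), 'eef_pos': array([0.225, 0.529, 0.23 ]), 'eef_rot': array([-0.   ,  0.2  ,  0.98 , -0.001]), 'wrist_force': array([-0.469, -0.466,  0.488]), 'torque': array([ 0.022, -0.014, -0.015]), 'opening': 1.0021589858361217} 0.0187
```

View pics/s0.png

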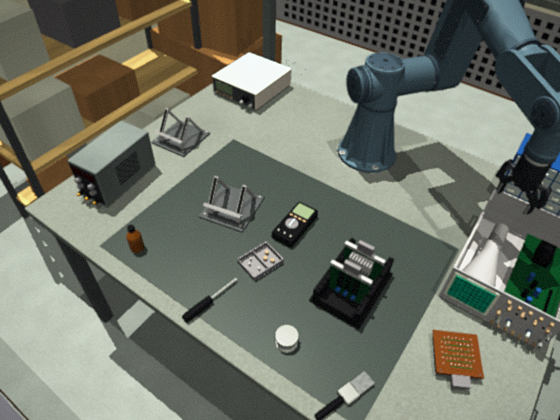

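View pics/t0.png

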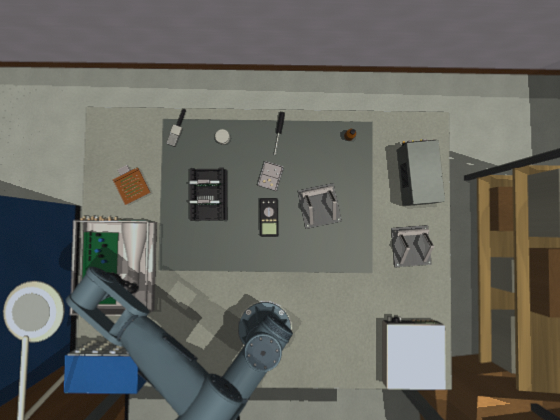

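Both pictures show the rack (top 208,194; scene 355,280) with two cards. Stand candidates are at top (320,205) / scene (232,203), and the one at top (412,245) / scene (182,135) lies farther right. The brown look-alike card is at top (131,185). I choose the stand at (320,205), which is leftmost, and zoom in on the rack and that stand.

```bash
python3 - <<'E'
from h import *
s=cv2.imread('pics/s0.png');t=cv2.imread('pics/t0.png')
def c(i,x,y,w,h,f): return cv2.resize(i[y:y+h,x:x+w],None,fx=f,fy=f,interpolation=cv2.INTER_CUBIC)
a=np.hstack([c(s,305,230,100,100,4),c(s,190,165,100,100,4)][:2])
b=np.hstack([c(t,180,158,57,28*2,0.25*400/14.25*1)[:200*2,:400],c(t,290,175,57,56,400/57)[:400,:400]]) if 0 else None
A=[cv2.resize(x,(400,300),interpolation=cv2.INTER_CUBIC) for x in (s[230:335,290:430],s[165:240,185:285],t[158:230,160:256],t[170:242,272:368])]
cv2.imwrite('pics/c1.png',np.vstack([np.hstack(A[:2]),np.hstack(A[2:])]))
E
```

```text
(no output)
```

View pics/c1.png

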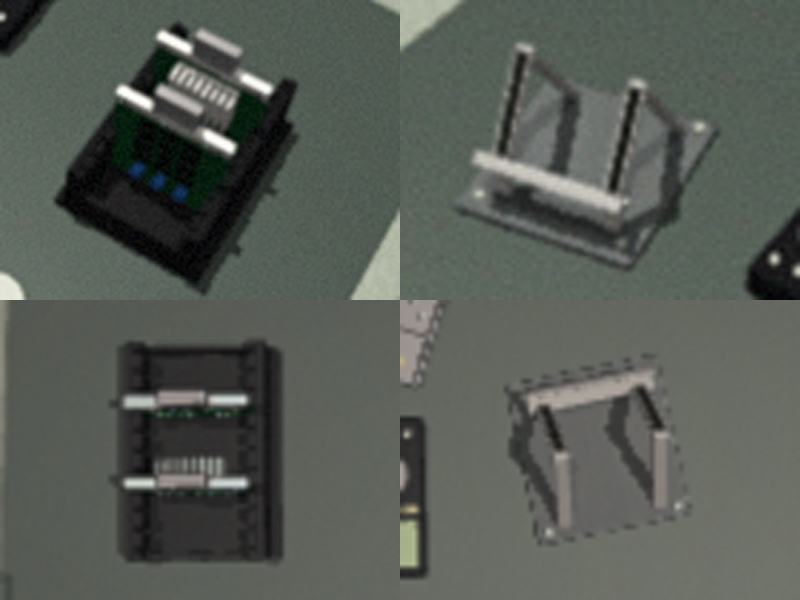

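Of the two cards, the heat-sink card is the rear one, nearest the robot (handle at top pixel ≈(203.7,201.4), fins on its +x side). The other card has only chips. The chosen stand's ledge faces +x, turned slightly to the left.

```bash
python3 - <<'E'
from h import *
np.set_printoptions(suppress=True,precision=4)
T=lambda x,y:np.array([(x%400)/4.1667+(160 if x<400 else 272),(y-300)/4.1667+(158 if x<400 else 170)])
S=lambda x,y:np.array([290+x/2.857,230+y/2.857]) if x<400 else np.array([185+(x-400)/4,165+y/4])
print('handle',tri(('t0.png',T(182,479)),('s0.png',S(218,46))), onz('t0.png',T(182,479),.162))
print('bar ends',onz('t0.png',T(123,484),.132),onz('t0.png',T(248,483),.132))
print('chips h',onz('t0.png',T(182,397),.162))
B=[onz('t0.png',T(*p),.008) for p in((512,388),(655,360),(688,508),(545,543))]
print('base',B,np.mean(B,0),np.linalg.norm(B[0]-B[1]),np.linalg.norm(B[1]-B[2]))
for a,b in((1,0),(2,3)):d=B[b]-B[a];print(np.degrees(np.arctan2(-d[0],d[1])))
for a,b in((2,1),(3,0)):d=B[b]-B[a];print(np.degrees(np.arctan2(d[1],d[0])))
E
```

```text
handle (array([0.5272, 0.2494, 0.155 ]), [array([-0.5,  0.2]), array([-0.9, -0.1])]) [0.5277 0.2462 0.162 ]
bar ends [0.5239 0.3079 0.132 ] [0.5265 0.1866 0.132 ]
chips h [0.6063 0.2479 0.162 ]
base [array([ 0.5854, -0.1417,  0.008 ]), array([ 0.6166, -0.2903,  0.008 ]), array([ 0.4631, -0.3253,  0.008 ]), array([ 0.4249, -0.1773,  0.008 ])] [ 0.5225 -0.2336  0.008 ] 0.15187450065323635 0.1574994410765132
11.863625766775504
14.444674013853275
12.833342779769628
12.534823003248407
```

```bash
python3 -m handwheel '[{"travel":[-0.259,-0.094,-0.02],"dr":[0,0,0]},{"travel":[-0.259,-0.094,-0.02],"dr":[0,0,0]},{"travel":[-0.259,-0.094,-0.02],"dr":[0,0,0]},{"travel":[-0.259,-0.094,-0.02],"dr":[0,0,0]},{"travel":[-0.259,-0.094,-0.02],"dr":[0,0,0]},{"travel":[-0.259,-0.094,-0.02],"dr":[0,0,0]},{"travel":[-0.259,-0.094,-0.02],"dr":[0,0,0]},{"travel":[-0.259,-0.094,-0.02],"dr":[0,0,0]},{"travel":[-0.259,-0.094,-0.02],"dr":[0,0,0]},{"travel":[-0.259,-0.094,-0.02],"dr":[0,0,0]},{"travel":[0,0,0],"dr":[0,0,-0.233]},{"travel":[0,0,0],"dr":[0,0,-0.233]},{"travel":[0,0,0],"dr":[0,0,-0.233]},{"travel":[0,0,0],"dr":[0,0,-0.233]},{"travel":[0,0,0],"dr":[0,0,-0.233]},{"travel":[0,0,0],"dr":[0,0,-0.233]},{"travel":[0,0,0],"dr":[0,0,-0.233]},{"travel":[0,0,0],"dr":[0,0,-0.233]},{"travel":[0,0,0],"dr":[0,0,-0.233]},{"travel":[0,0,0],"dr":[0,0,-0.233]}]' 0
cat >> h.py <<'E'
def st():
    np.set_printoptions(suppress=True,precision=4)
    o=ctrl.get_obs();w=o['eef_rot'];R=Ro.from_quat([*w[1:],w[0]]).as_matrix()
    print('t',o['time_s'],'p',o['eef_pos'],'q',o['q'],'F',o['wrist_force'],'op',o['opening']);print(R);return o,R
E
python3 -c "from h import *;st()"
```

```text
time_s: 1.77
eef_pos: [0.5304, 0.2355, 0.2494]
eef_rot: [-0.009, -0.416, 0.909, 0.0]
wrist_force: [-0.2, 0.5, -0.5]
opening: 0.503
t 1.7667 p [0.5304 0.2355 0.2494] q [ 0.2156  0.1912  1.5578 -0.0039  1.4112 -2.2119] F [-0.1867  0.5292 -0.477 ] op 0.5031249025963503
[[-0.6543 -0.756  -0.0173]
 [-0.756   0.6545 -0.0078]
 [ 0.0172  0.008  -0.9998]]
```

```bash
python3 -m handwheel '[{"travel":[0,0,0],"dr":[0,0,-0.233]},{"travel":[0,0,0],"dr":[0,0,-0.233]},{"travel":[0,0,0],"dr":[0,0,-0.233]},{"travel":[0,0,0],"dr":[0,0,-0.233]},{"travel":[0,0,0],"dr":[0,0,-0.233]},{"travel":[0,0,0],"dr":[0,0,-0.2]},{"travel":[0,0,0],"dr":[0,0,0]},{"travel":[0,0,0],"dr":[0,0,0]}]' 0
python3 - <<'E'
from h import *
o,R=st();snap('wrist','w1.png')
for z in(.162,): print(proj('w1.png',[.527,.247,z]))
E
```

```text
time_s: 2.43
eef_pos: [0.5278, 0.2348, 0.2448]
eef_rot: [0.012, 0.715, -0.699, -0.006]
wrist_force: [-0.0, 0.4, -0.5]
opening: 0.506
t 2.4333 p [0.5278 0.2348 0.2448] q [ 0.2155  0.1949  1.563  -0.0039  1.4109 -2.9492] F [-0.0495  0.4238 -0.4588] op 0.5055897198396021
[[ 0.0239 -0.9994 -0.0257]
 [-0.9997 -0.0236 -0.0096]
 [ 0.009   0.0259 -0.9996]]
[281.1321 230.8653]
```

View pics/w1.png

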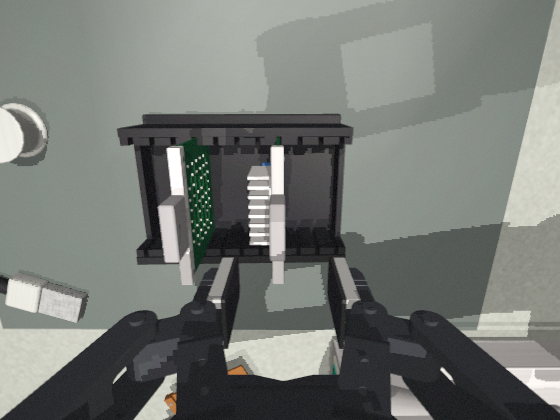

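The wrist view shows the heat-sink card at column 278: its handle top covers (271–286, 193–265), the bar ends are at (277,147) and (278,283), and the fins lie on the +x side. The prediction of (281,231) agrees.

```bash
python3 - <<'E'
from h import *
o,R=st()
g=cv2.cvtColor(cv2.imread('pics/w1.png'),cv2.COLOR_BGR2GRAY)
for r in(155,170,205,220,235,250,275): print(r,g[r,262:294])
X=onz('w1.png',(278,229),.162);print(X,onz('w1.png',(277,147),.132),onz('w1.png',(278,283),.132))
X,e=tri(('w1.png',(278,229)),('t0.png',(203.7,201)));print(X,e)
E
```

```text
t 2.4833 p [0.5278 0.2348 0.2447] q [ 0.2155  0.195   1.5631 -0.0039  1.4109 -2.9492] F [-0.6506 -0.7266 -0.8701] op 0.49423539127287053
[[ 0.0238 -0.9994 -0.0259]
 [-0.9997 -0.0236 -0.0096]
 [ 0.009   0.0261 -0.9996]]
155 [ 62  65  66  62  66  68  53  28 111 207 247 249 251 251 252 252 252 251
 249 249 246 208  69  68  65  69  69  69  74  81  81  81]
170 [157 157 156 154 146 120 119 118 129 196 243 248 250 250 251 252 252 250
 248 248 245 210  64  63  62  62  64  67  66  72  82  80]
205 [193 190 190 176 140 144 127 131 174 183 187 186 188 187 187 188 188 189
 188 188 186 183 160  74  55  53  59  65  70  69  69  67]
220 [158 156 143 121 121 121 113 134 173 185 194 193 191 193 194 196 193 196
 195 194 193 185 155  69  56  54  55  53  54  52  53  52]
235 [255 255 248 195 194 197 190 174 188 207 216 216 217 216 217 216 217 217
 216 217 215 209 175  88  26  29  25  26  23  27  16  22]
250 [ 35  41  46  47  46  42  45 112 173 203 214 216 215 214 216 215 216 216
 216 216 214 207 174  95  44  51  47  45  47  49  49  47]
275 [ 96  97  95  95  95  93  94  93  93  89 145 192 194 196 197 196 194 194
 196 195 191 172 133 145 142 142 143 144 143 143 144 142]
[0.5293 0.2456 0.162 ] [0.5308 0.1897 0.132 ] [0.5279 0.3084 0.132 ]
[0.5285 0.247  0.1576] [array([ 1. , -0.3]), array([-0.1, -0.2])]
```

```bash
python3 -m handwheel '[{"travel":[-0.081,-0.012,0],"dr":[0.05,-0.018,0]},{"travel":[0,0,0],"dr":[0,0,0]},{"travel":[0,0,0.19],"dr":[0,0,0]},{"travel":[0,0,0.19],"dr":[0,0,0]},{"travel":[0,0,0],"dr":[0,0,0]}]' 0
python3 -c "from h import *;st()"
```

```text
time_s: 2.9
eef_pos: [0.5307, 0.2469, 0.1881]
eef_rot: [-0.002, 0.711, -0.703, 0.001]
wrist_force: [-0.9, -0.3, -1.2]
opening: 0.5
t 2.9 p [0.5307 0.2469 0.1881] q [ 0.233   0.2417  1.625  -0.0005  1.2708 -2.9206] F [-0.8921 -0.2811 -1.2212] op 0.49962848483523414
[[ 0.0122 -0.9999  0.0041]
 [-0.9999 -0.0122  0.0004]
 [-0.0004 -0.0041 -1.    ]]
```

```bash
python3 -m handwheel '[{"travel":[0,0.006,0.14],"dr":[0,0,0]},{"travel":[0,0.005,0.14],"dr":[0,0,0]},{"travel":[0,0,0.12],"dr":[0,0,0]},{"travel":[0,0,0],"dr":[0,0,0]}]' 0
python3 -m handwheel '[{"travel":[0,0,0],"dr":[0,0,0]},{"travel":[0,0,0],"dr":[0,0,0]},{"travel":[0,0,0],"dr":[0,0,0]},{"travel":[0,0,0],"dr":[0,0,0]},{"travel":[0,0,0],"dr":[0,0,0]},{"travel":[0,0,0],"dr":[0,0,0]}]' -1
python3 -c "from h import *;st()"
```

```text
time_s: 3.23
eef_pos: [0.5306, 0.246, 0.1298]
eef_rot: [-0.001, 0.709, -0.705, 0.002]
wrist_force: [-0.8, -0.2, -0.0]
opening: 0.501
time_s: 3.73
eef_pos: [0.5287, 0.2458, 0.1335]
eef_rot: [0.001, 0.709, -0.705, 0.0]
wrist_force: [-0.9, -0.2, -5.7]
opening: 0.126
t 3.7333 p [0.5287 0.2458 0.1335] q [ 0.2325  0.3041  1.6667 -0.0016  1.173  -2.9144] F [-0.8703 -0.2125 -5.6518] op 0.12569688593191536
[[ 0.006  -1.     -0.0018]
 [-1.     -0.006  -0.002 ]
 [ 0.0019  0.0018 -1.    ]]
```

```bash
python3 -m handwheel '[{"travel":[0,0,-0.08],"dr":[0,0,0]},{"travel":[0,0,-0.08],"dr":[0,0,0]},{"travel":[0,0,-0.08],"dr":[0,0,0]}]'
python3 -m handwheel '[{"travel":[0,0,-0.15],"dr":[0,0,0]},{"travel":[0,0,-0.18],"dr":[0,0,0]},{"travel":[0,0,-0.18],"dr":[0,0,0]},{"travel":[0,0,-0.18],"dr":[0,0,0]},{"travel":[0,0,-0.18],"dr":[0,0,0]},{"travel":[0,0,-0.18],"dr":[0,0,0]},{"travel":[0,0,-0.18],"dr":[0,0,0]}]'
python3 -c "from h import *;st()"
```

```text
time_s: 3.98
eef_pos: [0.5287, 0.2454, 0.1705]
eef_rot: [0.002, 0.709, -0.705, 0.0]
wrist_force: [-1.1, -0.0, -4.5]
opening: 0.13
time_s: 4.57
eef_pos: [0.528, 0.2452, 0.3735]
eef_rot: [-0.001, 0.708, -0.706, 0.002]
wrist_force: [0.5, 0.1, -4.3]
opening: 0.126
t 4.5667 p [0.528  0.2452 0.3735] q [ 0.2319  0.1153  1.399  -0.0016  1.6233 -2.9124] F [ 0.4823  0.0644 -4.3375] op 0.12609407543159773
[[ 0.0026 -1.      0.0043]
 [-1.     -0.0026 -0.0006]
 [ 0.0006 -0.0043 -1.    ]]
```

```bash
python3 -m handwheel '[{"travel":[0,0,0],"dr":[0,0,0.22]},{"travel":[0,0,0],"dr":[0,0,0.233]},{"travel":[0,0,0],"dr":[0,0,0.233]},{"travel":[0,0,0],"dr":[0,0,0.233]},{"travel":[0,0,0],"dr":[0,0,0.233]},{"travel":[0,0,0],"dr":[0,0,0.233]},{"travel":[0,0,0],"dr":[0,0,0.233]},{"travel":[0,0,0],"dr":[0,0,0.233]},{"travel":[0,0,0],"dr":[0,0,0.233]},{"travel":[0,0,0],"dr":[0,0,0.233]},{"travel":[0,0,0],"dr":[0,0,0.233]},{"travel":[0,0,0],"dr":[0,0,0.233]},{"travel":[0,0,0],"dr":[0,0,0.233]},{"travel":[0,0,0],"dr":[0,0,0.233]},{"travel":[0,0,0],"dr":[0,0,0.233]},{"travel":[0,0,0],"dr":[0,0,0.233]},{"travel":[0,0,0],"dr":[0,0,0.233]},{"travel":[0,0,0],"dr":[0,0,0.233]},{"travel":[0,0,0],"dr":[0,0,0.233]},{"travel":[0,0,0],"dr":[0,0,0.233]}]'
python3 -m handwheel '[{"travel":[0,0,0],"dr":[0,0,0.233]},{"travel":[0,0,0],"dr":[0,0,0.233]},{"travel":[0,0,0],"dr":[0,0,0.233]},{"travel":[0,0,0],"dr":[0,0,0]}]'
python3 - <<'E'
from h import *
o,R=st();d=R.T@(np.array([.42,-.24,.37])-o['eef_pos']);print(d,d/.15,np.degrees(np.arctan2(R[1,1],R[0,1])))
E
```

```text
time_s: 6.23
eef_pos: [0.5267, 0.2449, 0.4337]
eef_rot: [0.027, 0.443, 0.896, 0.023]
wrist_force: [0.5, -0.0, -3.9]
opening: 0.132
time_s: 6.57
eef_pos: [0.5253, 0.2446, 0.443]
eef_rot: [0.025, 0.604, 0.796, 0.031]
wrist_force: [0.1, 0.3, -3.2]
opening: 0.128
t 6.5667 p [0.5253 0.2446 0.443 ] q [ 0.2298  0.0465  1.3408  0.0022  1.6746 -0.0415] F [ 0.0894  0.3407 -3.2236] op 0.12799950225571635
[[-0.2682  0.9603  0.0769]
 [ 0.9634  0.2674  0.0203]
 [-0.0011  0.0795 -0.9968]]
[-0.4385 -0.2365  0.0549] [-2.9234 -1.5767  0.3657] 15.561263608873903
```

```bash
python3 -m handwheel '[{"travel":[-0.225,-0.121,0.045],"dr":[0,0,0]},{"travel":[-0.225,-0.121,0.045],"dr":[0,0,0]},{"travel":[-0.225,-0.121,0.045],"dr":[0,0,0]},{"travel":[-0.225,-0.121,0.045],"dr":[0,0,0]},{"travel":[-0.225,-0.121,0.045],"dr":[0,0,0]},{"travel":[-0.225,-0.121,0.045],"dr":[0,0,0]},{"travel":[-0.225,-0.121,0.045],"dr":[0,0,0]},{"travel":[-0.225,-0.121,0.045],"dr":[0,0,0]},{"travel":[-0.225,-0.121,0.045],"dr":[0,0,0]},{"travel":[-0.225,-0.121,0.045],"dr":[0,0,0]},{"travel":[-0.225,-0.121,0.045],"dr":[0,0,0]},{"travel":[-0.225,-0.121,0.045],"dr":[0,0,0]},{"travel":[0,0,0],"dr":[0,0,0]},{"travel":[0,0,0],"dr":[0,0,0]}]'
python3 - <<'E'
from h import *
o,R=st();snap('wrist','w2.png')
E
```

```text
time_s: 7.73
eef_pos: [0.436, -0.2218, 0.3624]
eef_rot: [0.04, 0.579, 0.813, 0.036]
wrist_force: [0.7, 1.0, -3.3]
opening: 0.13
t 7.7333 p [ 0.436  -0.2218  0.3624] q [-0.77   -0.1639  1.6974  0.083   1.5403 -1.1024] F [ 0.6578  1.0114 -3.2707] op 0.1304985645679521
[[-0.3254  0.9396  0.1063]
 [ 0.9453  0.3259  0.0124]
 [-0.023   0.1045 -0.9943]]
```

View pics/w2.png

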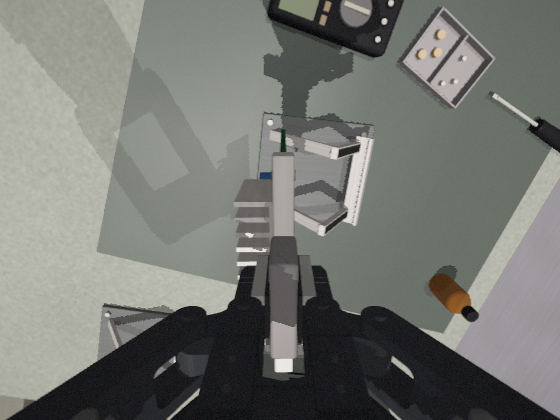

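The wrist view shows the stand to the right of the held card: ledge from (371,138) to (355,224), uprights (300,140)–(355,150) and (297,215)–(345,225), and base front corner (372,125). I'll crop for exact corners.

```bash
python3 - <<'E'
import cv2
i=cv2.imread('pics/w2.png')[105:245,250:390]
cv2.imwrite('pics/c2.png',cv2.resize(i,(600,600),interpolation=cv2.INTER_CUBIC))
E
```

```text
(no output)
```

View pics/c2.png

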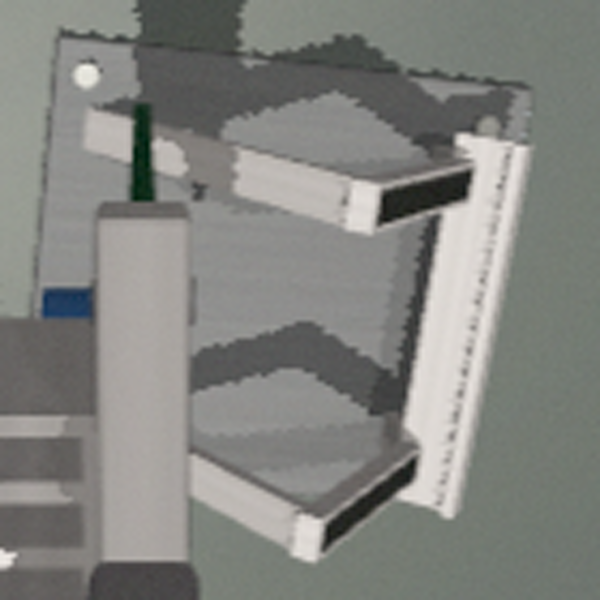

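```bash
python3 - <<'E'
from h import *
np.set_printoptions(suppress=True,precision=4)
C=lambda x,y:np.array([250+x/4.286,105+y/4.286])
L=[onz('w2.png',C(*p),.0583) for p in((528,147),(455,517))]
U=[onz('w2.png',C(*p),.1228) for p in((376,208),(322,537))]
for n,(a,b) in(('lip',L),('up',U)):
    d=a-b;print(n,a,b,'len',np.linalg.norm(d),'yaw',np.degrees(np.arctan2(-d[0],d[1])),'mid',(a+b)/2)
print(onz('w2.png',C(62,32),.008),onz('w2.png',C(530,88),.008))
psi=np.radians(12.9);c,s=np.cos(psi),np.sin(psi);a=np.radians(35)
rx=np.array([np.cos(a)*c,np.cos(a)*s,np.sin(a)]);rz=np.array([-np.sin(a)*c,-np.sin(a)*s,np.cos(a)])
print('origin from lip',sum(L)/2-.016*rx-.005*rz,'from top',sum(U)/2-.095*rz)
O=np.array([.576,-.2213,.045])
for z,y in((.095,.05),(.095,-.05)): print(proj('t0.png',O+z*rz+y*np.array([-s,c,0])))
S=lambda x,y:np.array([185+(x-400)/4,165+y/4])
T=lambda x,y:np.array([(x%400)/4.1667+272,(y-300)/4.1667+170])
for t,q in(((562,455),(635,90)),((661,433),(525,50))):
    pass
# triangulate upright top centers, wrist+scene (left upright = scene right? )
for w in((376,208),(322,537)):
    for sc in((637,88),(525,50)): print(w,sc,tri(('w2.png',C(*w)),('s0.png',S(*sc))))
for w in((528,147),(455,517)):
    for sc in((623,210),(475,157)): print('lip',w,sc,tri(('w2.png',C(*w)),('s0.png',S(*sc))))
E
```

```text
lip [ 0.5779 -0.1528  0.0583] [ 0.6063 -0.2788  0.0583] len 0.12912237585405167 yaw 12.708481063624662 mid [ 0.5921 -0.2158  0.0583]
up [ 0.517  -0.1808  0.1228] [ 0.5389 -0.2773  0.1228] len 0.09891853378288228 yaw 12.76770139409996 mid [ 0.5279 -0.229   0.1228]
[ 0.4284 -0.1692  0.008 ] [ 0.5908 -0.1344  0.008 ]
origin from lip [ 0.5821 -0.2181  0.045 ] from top [ 0.581  -0.2169  0.045 ]
[311.0625 206.8837]
[335.0433 201.7182]
(376, 208) (637, 88) (array([ 0.5166, -0.179 ,  0.1205]), [array([-0.3, -1.9]), array([-0.7, -0.2])])
(376, 208) (525, 50) (array([ 0.5367, -0.2159,  0.141 ]), [array([ 8.1, 36.4]), array([13.7,  3.2])])
(322, 537) (637, 88) (array([ 0.5183, -0.2269,  0.1276]), [array([  0.4, -39.6]), array([-13. ,  -7.8])])
(322, 537) (525, 50) (array([ 0.5376, -0.2751,  0.1237]), [array([-0.1, -1.5]), array([-0.5, -0.3])])
lip (528, 147) (623, 210) (array([ 0.578 , -0.1495,  0.0528]), [array([-0.4, -2.8]), array([-1.2, -0.3])])
lip (528, 147) (475, 157) (array([ 0.6024, -0.1985,  0.0853]), [array([ 9.6, 40.9]), array([18.1,  3.6])])
lip (455, 517) (623, 210) (array([ 0.5796, -0.2136,  0.0595]), [array([  1.2, -45. ]), array([-17.4, -10.3])])
lip (455, 517) (475, 157) (array([ 0.6057, -0.2768,  0.057 ]), [array([-0.1, -1.6]), array([-0.7, -0.4])])
```

```bash
cat >> h.py <<'E'
a=np.radians(35);psi=np.radians(12.75);c,s=np.cos(psi),np.sin(psi)
rx=np.array([np.cos(a)*c,np.cos(a)*s,np.sin(a)]);rz=np.array([-np.sin(a)*c,-np.sin(a)*s,np.cos(a)]);ry=np.array([-s,c,0])
O=np.array([.5815,-.2170,.045]);RR=np.array([rx,ry,rz]).T;RT=np.array([ry,rx,-rz]).T
def goal(h,ox=0,x=.0015,y=0,z=0):
    """h: TCP->card bottom along tool z; ox: card centre along tool x; x,y,z: wanted card origin in rest"""
    o,R=st();P=O+RR@[x,y,z]-RT@[ox,0,h]
    d=R.T@(P-o['eef_pos']);rv=Ro.from_matrix(R.T@RT).as_rotvec()
    cr=RR.T@(o['eef_pos']+R@[ox,0,h]-O)
    print('card in rest',cr,'goal TCP',P,'travel',d/.15,'dr',rv/np.radians(30));return P
E
python3 - <<'E'
from h import *
o,R=st();p=o['eef_pos']
C=lambda x,y:np.array([250+x/4.286,105+y/4.286])
def tl(px,tz):
    O_,d=ray('w2.png',px);O_=R.T@(O_-p);d=R.T@d;return O_+d*(tz-O_[2])/d[2]
g=cv2.cvtColor(cv2.imread('pics/w2.png'),cv2.COLOR_BGR2GRAY)
print(g[148:162,283],g[362:382,283])
for tz in(-.005,0,.005):
    A=tl(C(144,217),tz);B=tl((283,372),tz);print(tz,A,B,A[0]-B[0],(A[0]+B[0])/2)
goal(.1205)
E
```

```text
t 7.7833 p [ 0.436  -0.2218  0.3624] q [-0.7691 -0.164   1.6975  0.0819  1.5397 -1.1019] F [-1.3278 -0.5784 -3.9962] op 0.1291624602835038
[[-0.3256  0.9395  0.1059]
 [ 0.9452  0.3263  0.0113]
 [-0.0239  0.1038 -0.9943]]
[ 33  34  32  34  96 100 103 101 155 162 170 169 170 169] [232 232 231 231 231 231 231 231 230 229 137  73  72  71  71  73  75  69
  57  23]
-0.005 [ 0.0579  0.0003 -0.005 ] [-0.0562 -0.0001 -0.005 ] 0.11406260641822852 0.0008641747211401846
0 [0.0571 0.0003 0.    ] [-0.0612 -0.0001  0.    ] 0.11821230489445506 -0.002047114150097132
0.005 [0.0562 0.0003 0.005 ] [-0.0661 -0.0001  0.005 ] 0.12236200337068164 -0.004958403021334455
t 7.7833 p [ 0.436  -0.2218  0.3624] q [-0.7691 -0.164   1.6975  0.0819  1.5397 -1.1019] F [-1.3278 -0.5784 -3.9962] op 0.1291624602835038
[[-0.3256  0.9395  0.1059]
 [ 0.9452  0.3263  0.0113]
 [-0.0239  0.1038 -0.9943]]
card in rest [0.0067 0.026  0.2365] goal TCP [ 0.5153 -0.232   0.1446] travel [-0.2016  0.3236  1.499 ] dr [-0.9645 -0.0306  0.2137]
```

```bash
python3 -m handwheel '[{"travel":[0,0,0],"dr":[-0.16,-0.005,0.036]},{"travel":[0,0,0],"dr":[-0.16,-0.005,0.036]},{"travel":[0,0,0],"dr":[-0.16,-0.005,0.036]},{"travel":[0,0,0],"dr":[-0.16,-0.005,0.036]},{"travel":[0,0,0],"dr":[-0.16,-0.005,0.036]},{"travel":[0,0,0],"dr":[-0.16,-0.005,0.036]},{"travel":[0,0,0],"dr":[0,0,0]}]'
python3 - <<'E'
from h import *
goal(.1235,-.0025,.005,0,.06)
E
```

```text
time_s: 8.37
eef_pos: [0.44, -0.2131, 0.3702]
eef_rot: [0.197, 0.583, 0.751, 0.241]
wrist_force: [-1.0, 0.4, -4.5]
opening: 0.13
t 8.3667 p [ 0.44   -0.2131  0.3702] q [-1.115  -0.4031  1.9807  0.6202  1.4298 -1.4133] F [-0.9578  0.363  -4.4849] op 0.1295208514473442
[[-0.2434  0.7803  0.5761]
 [ 0.9698  0.2051  0.132 ]
 [-0.0151  0.5909 -0.8066]]
card in rest [0.077  0.0327 0.2216] goal TCP [ 0.4823 -0.2369  0.1982] travel [-0.2049 -0.4905  1.0665] dr [ 0.0411 -0.0026  0.0531]
```

```bash
python3 -m handwheel '[{"travel":[-0.068,-0.163,0],"dr":[0.014,0,0.018]},{"travel":[-0.068,-0.163,0],"dr":[0.014,0,0.018]},{"travel":[-0.068,-0.163,0],"dr":[0.014,0,0.018]},{"travel":[0,0,0.18],"dr":[0,0,0]},{"travel":[0,0,0.18],"dr":[0,0,0]},{"travel":[0,0,0.18],"dr":[0,0,0]},{"travel":[0,0,0.18],"dr":[0,0,0]},{"travel":[0,0,0],"dr":[0,0,0]}]'
python3 - <<'E'
from h import *
goal(.1235,-.0025,.005,0,.06)
E
```

```text
time_s: 9.03
eef_pos: [0.4504, -0.2456, 0.2436]
eef_rot: [0.189, 0.586, 0.757, 0.22]
wrist_force: [-1.2, 0.2, -3.7]
opening: 0.127
t 9.0333 p [ 0.4504 -0.2456  0.2436] q [-1.0954 -0.2061  2.076   0.6178  1.1721 -1.5653] F [-1.1908  0.2473 -3.7337] op 0.12747221633848693
[[-0.2414  0.8042  0.5431]
 [ 0.97    0.216   0.1112]
 [-0.0279  0.5537 -0.8323]]
card in rest [ 0.0012 -0.0029  0.1162] goal TCP [ 0.4823 -0.2369  0.1982] travel [0.0135 0.0161 0.3741] dr [-0.045   0.021   0.0637]
```

```bash
python3 -m handwheel '[{"travel":[0.014,0.025,0],"dr":[-0.045,0.021,0.064]},{"travel":[0,0.005,0.09],"dr":[0,0,0]},{"travel":[0,0,0.09],"dr":[0,0,0]},{"travel":[0,0,0.09],"dr":[0,0,0]},{"travel":[0,0,0],"dr":[0,0,0]}]'
python3 - <<'E'
from h import *
goal(.1235,-.0025,.005,0,.02);snap('scene','s3.png');snap('wrist','w3.png')
a=cv2.imread('pics/s3.png')[130:250,165:325];b=cv2.imread('pics/w3.png')
cv2.imwrite('pics/c3.png',np.vstack([cv2.resize(a,(400,300),interpolation=cv2.INTER_CUBIC),cv2.resize(b,(400,300))]))
E
```

```text
time_s: 9.45
eef_pos: [0.481, -0.2352, 0.22]
eef_rot: [0.189, 0.59, 0.749, 0.235]
wrist_force: [-0.3, 0.4, -3.4]
opening: 0.132
t 9.45 p [ 0.481  -0.2352  0.22  ] q [-1.0325 -0.1271  2.0709  0.6653  1.0905 -1.5527] F [-0.3456  0.3942 -3.3603] op 0.13153027781573443
[[-0.2321  0.7951  0.5603]
 [ 0.9727  0.1926  0.1296]
 [-0.0049  0.5751 -0.8181]]
card in rest [0.0171 0.0023 0.0784] goal TCP [ 0.5047 -0.2318  0.1654] travel [-0.013  -0.0796  0.3893] dr [ 0.0035 -0.0052  0.0237]
```

View pics/c3.png

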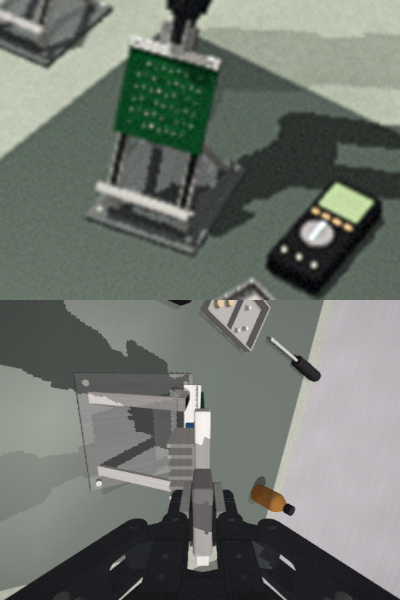

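The scene crop shows the card solder side out, handle up, square over the uprights. The wrist crop shows the heat sink heading between them. I'll continue down the slope.

```bash
python3 -m handwheel '[{"travel":[-0.003,-0.03,0.1],"dr":[0,0,0.012]},{"travel":[-0.003,-0.03,0.1],"dr":[0,0,0.012]},{"travel":[-0.003,-0.03,0.1],"dr":[0,0,0]},{"travel":[-0.003,-0.02,0.08],"dr":[0,0,0]},{"travel":[0,0,0],"dr":[0,0,0]}]'
python3 - <<'E'
from h import *
goal(.1235,-.0025,.005,0,.01)
E
```

```text
time_s: 9.97
eef_pos: [0.5029, -0.2393, 0.1746]
eef_rot: [0.195, 0.593, 0.746, 0.234]
wrist_force: [0.2, 0.0, -4.0]
opening: 0.125
t 9.9667 p [ 0.5029 -0.2393  0.1746] q [-0.9921 -0.0145  2.0748  0.7184  0.9635 -1.6069] F [ 0.1861  0.0439 -3.9695] op 0.12451415098639725
[[-0.2212  0.7921  0.5689]
 [ 0.9751  0.1881  0.1173]
 [-0.0141  0.5807 -0.814 ]]
card in rest [ 0.0087 -0.0083  0.0295] goal TCP [ 0.5103 -0.2306  0.1572] travel [ 0.0478 -0.0177  0.1288] dr [0.0169 0.0213 0.0164]
```

```bash
python3 -m handwheel '[{"travel":[0.03,-0.018,0],"dr":[0.017,0.021,0.016]},{"travel":[0.02,0,0.06],"dr":[0,0,0]},{"travel":[0,0,0.06],"dr":[0,0,0]},{"travel":[0,0,0],"dr":[0,0,0]}]'
python3 - <<'E'
from h import *
goal(.1235,-.0025,.004,0,.004)
E
```

```text
time_s: 10.3
eef_pos: [0.5104, -0.2323, 0.1624]
eef_rot: [0.19, 0.595, 0.745, 0.234]
wrist_force: [-0.3, -0.3, -4.0]
opening: 0.128
t 10.3 p [ 0.5104 -0.2323  0.1624] q [-0.9654  0.0144  2.0728  0.723   0.9341 -1.5955] F [-0.2958 -0.2927 -3.9865] op 0.12846462383478016
[[-0.2195  0.7973  0.5623]
 [ 0.9756  0.1823  0.1224]
 [-0.0049  0.5754 -0.8178]]
card in rest [ 0.008  -0.0023  0.0144] goal TCP [ 0.5128 -0.23    0.1517] travel [ 0.012  -0.0249  0.0691] dr [0.0043 0.009  0.0035]
```

```bash
python3 -m handwheel '[{"travel":[0.008,-0.025,0.02],"dr":[0.004,0.009,0]},{"travel":[0.006,0,0.03],"dr":[0,0,0]},{"travel":[0,0,0.03],"dr":[0,0,0]},{"travel":[0,0,0],"dr":[0,0,0]}]'
python3 - <<'E'
from h import *
goal(.1235,-.0025,.003,0,0)
E
```

```text
time_s: 10.63
eef_pos: [0.5144, -0.2293, 0.1501]
eef_rot: [0.188, 0.594, 0.746, 0.235]
wrist_force: [0.2, 0.9, -3.8]
opening: 0.125
t 10.6333 p [ 0.5144 -0.2293  0.1501] q [-0.9537  0.0428  2.0735  0.7357  0.9101 -1.6102] F [ 0.2004  0.9117 -3.8098] op 0.12533260249452888
[[-0.2229  0.7979  0.56  ]
 [ 0.9748  0.1836  0.1264]
 [-0.0019  0.5741 -0.8188]]
card in rest [0.0045 0.0003 0.0017] goal TCP [ 0.5143 -0.2297  0.1479] travel [-0.0019 -0.0095  0.0113] dr [0.0013 0.0005 0.0057]
```

```bash
for i in 1 ; do python3 -m handwheel '[{"travel":[0,-0.006,0.012],"dr":[0,0,0]},{"travel":[0,0,0],"dr":[0,0,0]}]'; python3 -m handwheel '[{"travel":[0,-0.004,0.012],"dr":[0,0,0]},{"travel":[0,0,0],"dr":[0,0,0]}]'; done
python3 - <<'E'
from h import *
goal(.1235,-.0025,.0015,0,0)
E
```

```text
time_s: 10.8
eef_pos: [0.515, -0.2292, 0.1494]
eef_rot: [0.188, 0.593, 0.746, 0.235]
wrist_force: [-4.0, 0.0, -0.1]
opening: 0.127
time_s: 10.97
eef_pos: [0.5154, -0.2294, 0.15]
eef_rot: [0.189, 0.592, 0.747, 0.236]
wrist_force: [-0.3, -1.2, -2.8]
opening: 0.129
t 10.9667 p [ 0.5154 -0.2294  0.15  ] q [-0.9533  0.0459  2.0713  0.7386  0.9111 -1.617 ] F [-0.3473 -1.1982 -2.8062] op 0.12879586225109088
[[-0.2278  0.7957  0.5612]
 [ 0.9737  0.188   0.1286]
 [-0.0032  0.5757 -0.8177]]
card in rest [0.0056 0.0002 0.001 ] goal TCP [ 0.5131 -0.2299  0.147 ] travel [ 0.0002 -0.0247  0.0069] dr [ 0.005  -0.003   0.0149]
```

```bash
python3 -m handwheel '[{"travel":[0,-0.02,0.01],"dr":[0,0,0]},{"travel":[0,0,0],"dr":[0,0,0]}]'; python3 -m handwheel '[{"travel":[0,-0.02,0.01],"dr":[0,0,0]},{"travel":[0,0,0],"dr":[0,0,0]}]'
python3 - <<'E'
from h import *
goal(.1235,-.0025,.0015,0,0)
E
```

```text
time_s: 11.13
eef_pos: [0.5147, -0.2305, 0.1493]
eef_rot: [0.19, 0.591, 0.747, 0.236]
wrist_force: [0.5, 0.2, -4.2]
opening: 0.13
time_s: 11.3
eef_pos: [0.5141, -0.2315, 0.1485]
eef_rot: [0.192, 0.59, 0.747, 0.237]
wrist_force: [-1.2, 0.9, -1.8]
opening: 0.131
t 11.3 p [ 0.5141 -0.2315  0.1485] q [-0.9619  0.0479  2.0759  0.7499  0.9091 -1.6385] F [-1.2288  0.949  -1.8087] op 0.1305552371015231
[[-0.2295  0.7913  0.5667]
 [ 0.9733  0.1911  0.1274]
 [-0.0075  0.5808 -0.814 ]]
card in rest [ 0.004  -0.0019  0.0009] goal TCP [ 0.5131 -0.2299  0.147 ] travel [ 0.012  -0.0093  0.0056] dr [0.0171 0.0017 0.0225]
```

```bash
python3 -m handwheel '[{"travel":[0.014,-0.015,0.008],"dr":[0.01,0.002,0.022]},{"travel":[0,0,0],"dr":[0,0,0]}]'; python3 -m handwheel '[{"travel":[0,-0.015,0.012],"dr":[0.005,0,0]},{"travel":[0,-0.008,0.008],"dr":[0,0,0]}]'
python3 - <<'E'
from h import *
goal(.1235,-.0025,.0015,0,0);snap('scene','s4.png');snap('wrist','w4.png')
a=cv2.imread('pics/s4.png')[140:240,170:300];b=cv2.imread('pics/w4.png')[60:330,80:420]
cv2.imwrite('pics/c4.png',np.hstack([cv2.resize(x,(400,400*x.shape[0]//x.shape[1]),interpolation=cv2.INTER_CUBIC)[:300] for x in(a,b)]))
E
```

```text
time_s: 11.47
eef_pos: [0.5134, -0.2312, 0.1476]
eef_rot: [0.191, 0.595, 0.744, 0.236]
wrist_force: [-1.3, 1.5, -0.4]
opening: 0.13
time_s: 11.63
eef_pos: [0.5133, -0.2313, 0.1473]
eef_rot: [0.191, 0.594, 0.745, 0.237]
wrist_force: [-18.2, 4.8, 20.8]
opening: 0.13
t 11.6333 p [ 0.5133 -0.2313  0.1473] q [-0.9622  0.0483  2.078   0.7497  0.9067 -1.631 ] F [-18.217    4.8049  20.8498] op 0.13016372290345446
[[-0.2221  0.794   0.5658]
 [ 0.975   0.1826  0.1266]
 [-0.0028  0.5798 -0.8147]]
card in rest [ 0.0025 -0.0016  0.0002] goal TCP [ 0.5131 -0.2299  0.147 ] travel [ 0.0094 -0.0006  0.0015] dr [0.0146 0.0028 0.0054]
```

View pics/c4.png

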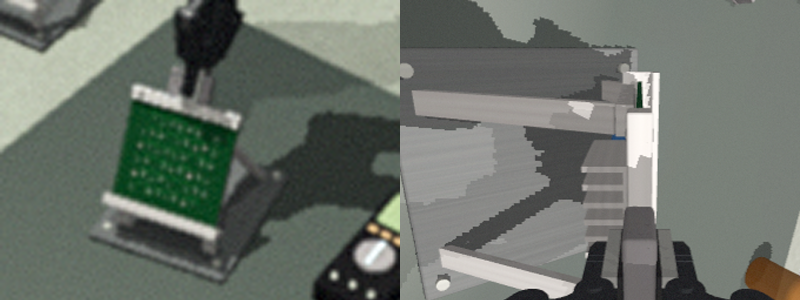

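The scene crop shows the card sitting on the ledge between the uprights, centred, and the wrist crop shows the fins between them. The press on the ledge is about 27 N, so I ease that off and nudge back against the uprights.

```bash
python3 -m handwheel '[{"travel":[0.004,-0.006,-0.008],"dr":[0.005,0,0]},{"travel":[0.002,-0.008,-0.002],"dr":[0,0,0]},{"travel":[0,0,0],"dr":[0,0,0]}]'
python3 -c "
from h import *
goal(.1235,-.0025,.0015,0,0);print('F rest',RR.T@ctrl.get_obs()['wrist_force'])"
python3 -m handwheel '[{"travel":[0.002,-0.014,0],"dr":[0.005,0,0]},{"travel":[0,0,0],"dr":[0,0,0]}]'
python3 -c "
from h import *
goal(.1235,-.0025,.0015,0,0);print('F rest',RR.T@ctrl.get_obs()['wrist_force'])"
```

```text
time_s: 11.98
eef_pos: [0.511, -0.2312, 0.1478]
eef_rot: [0.191, 0.595, 0.744, 0.237]
wrist_force: [1.6, -0.4, -0.1]
opening: 0.127
t 11.9833 p [ 0.511  -0.2312  0.1478] q [-0.9658  0.0424  2.0826  0.748   0.9084 -1.6305] F [ 1.5871 -0.3592 -0.1034] op 0.1268384110021839
[[-0.2201  0.7948  0.5655]
 [ 0.9755  0.1811  0.1252]
 [-0.0029  0.5792 -0.8152]]
card in rest [ 0.0009 -0.0011  0.0019] goal TCP [ 0.5131 -0.2299  0.147 ] travel [0.0052 0.0094 0.0127] dr [0.0131 0.0052 0.0022]
F rest [ 1.1438 -0.7006 -0.9271]
time_s: 12.15
eef_pos: [0.511, -0.2312, 0.1477]
eef_rot: [0.191, 0.595, 0.744, 0.237]
wrist_force: [1.5, 0.7, -1.2]
opening: 0.128
t 12.15 p [ 0.511  -0.2312  0.1477] q [-0.9667  0.0424  2.0837  0.7507  0.908  -1.6317] F [ 1.4687  0.6574 -1.2215] op 0.12792951372984013
[[-0.2186  0.7942  0.5669]
 [ 0.9758  0.1792  0.1252]
 [-0.0021  0.5806 -0.8142]]
card in rest [ 0.0011 -0.0011  0.0018] goal TCP [ 0.5131 -0.2299  0.147 ] travel [0.0052 0.0096 0.0122] dr [ 0.0164  0.0058 -0.0011]
F rest [ 0.5916  0.317  -1.9055]
```

```bash
python3 -m handwheel '[{"travel":[0.003,-0.006,0.01],"dr":[0.008,0.003,0]},{"travel":[0,0,0],"dr":[0,0,0]}]'
python3 -c "
from h import *
goal(.1235,-.0025,.0015,0,0);print('F rest',RR.T@ctrl.get_obs()['wrist_force'])"
```

```text
time_s: 12.32
eef_pos: [0.5118, -0.2308, 0.1466]
eef_rot: [0.19, 0.595, 0.744, 0.237]
wrist_force: [-3.5, 2.3, 5.2]
opening: 0.129
t 12.3167 p [ 0.5118 -0.2308  0.1466] q [-0.9633  0.0464  2.081   0.7478  0.9065 -1.6278] F [-3.5375  2.3344  5.1829] op 0.12853091194421856
[[-0.2194  0.7959  0.5643]
 [ 0.9756  0.1794  0.1262]
 [-0.0008  0.5783 -0.8158]]
card in rest [ 0.0008 -0.0008  0.0004] goal TCP [ 0.5131 -0.2299  0.147 ] travel [0.0039 0.0093 0.0027] dr [ 0.011   0.0027 -0.0013]
F rest [0.5685 3.0576 5.9291]
```

```bash
python3 -m handwheel '[{"travel":[0,0,0],"dr":[0,0,0]},{"travel":[0,0,0],"dr":[0,0,0]},{"travel":[0,0,0],"dr":[0,0,0]}]' -0.55;  python3 -m handwheel '[{"travel":[0,0,0],"dr":[0,0,0]},{"travel":[0,0,0],"dr":[0,0,0]},{"travel":[0,0,0],"dr":[0,0,0]}]' 0
python3 - <<'E'
from h import *
goal(.1235,-.0025,.0015,0,0);snap('scene','s5.png');snap('wrist','w5.png')
a=cv2.imread('pics/s5.png')[140:240,170:300];b=cv2.imread('pics/w5.png')[60:330,80:420]
cv2.imwrite('pics/c5.png',np.hstack([cv2.resize(x,(400,400*x.shape[0]//x.shape[1]),interpolation=cv2.INTER_CUBIC)[:300] for x in(a,b)]))
E
```

```text
time_s: 12.57
eef_pos: [0.5111, -0.2308, 0.1452]
eef_rot: [0.189, 0.595, 0.745, 0.236]
wrist_force: [-0.2, -0.0, 0.3]
opening: 0.221
time_s: 12.82
eef_pos: [0.5105, -0.2307, 0.1442]
eef_rot: [0.188, 0.595, 0.745, 0.235]
wrist_force: [0.2, -0.1, 1.1]
opening: 0.5
t 12.8167 p [ 0.5105 -0.2307  0.1442] q [-0.9636  0.0492  2.0821  0.7444  0.9046 -1.6282] F [ 0.1757 -0.0983  1.0698] op 0.4996797274402549
[[-0.2201  0.7982  0.5607]
 [ 0.9755  0.1801  0.1265]
 [ 0.      0.5748 -0.8183]]
card in rest [-0.0021 -0.0002 -0.0008] goal TCP [ 0.5131 -0.2299  0.147 ] travel [ 0.0012  0.0252 -0.0056] dr [ 0.0028  0.0006 -0.001 ]
```

View pics/c5.png

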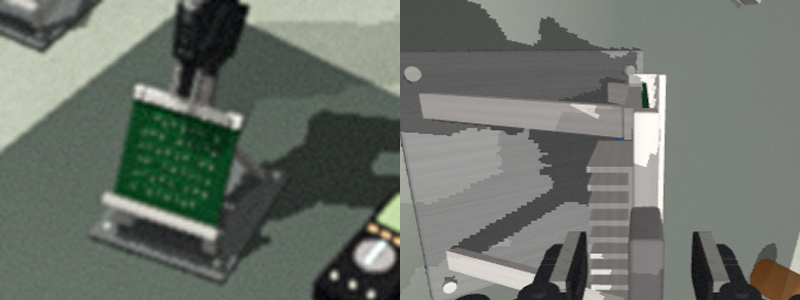

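Released: the card lies on the stand and both fingers are clear of the handle. I back off along the slope.

```bash
python3 -m handwheel '[{"travel":[0,0,-0.1],"dr":[0,0,0]},{"travel":[0,0,-0.15],"dr":[0,0,0]},{"travel":[0,0,-0.2],"dr":[0,0,0]},{"travel":[0,0,-0.2],"dr":[0,0,0]},{"travel":[0,0,-0.2],"dr":[0,0,0]},{"travel":[0,0,0],"dr":[0,0,0]},{"travel":[0,0,0],"dr":[0,0,0]}]'
python3 - <<'E'
from h import *
st();snap('scene','s6.png');snap('wrist','w6.png');snap('top','t6.png')
for n in('card bar L',): 
    for y in(.06,-.06): print('bar top front corner y',y,[proj(f,O+RR@[.0065,y,.122]) for f in('w6.png','s6.png')])
for y in(.05,-.05):print('upright',[proj('w6.png',O+RR@[0,y,.095])])
a=cv2.imread('pics/s6.png')[140:240,170:300];b=cv2.imread('pics/w6.png')
b=b[30:330,80:480]
cv2.imwrite('pics/c6.png',np.hstack([cv2.resize(a,(390,300),interpolation=cv2.INTER_CUBIC),b]))
E
```

```text
time_s: 13.5
eef_pos: [0.4352, -0.246, 0.2513]
eef_rot: [0.186, 0.596, 0.745, 0.235]
wrist_force: [-0.2, 0.1, -0.0]
opening: 0.496
t 13.5 p [ 0.4352 -0.246   0.2513] q [-1.15   -0.2359  2.0913  0.638   1.2285 -1.5754] F [-0.1665  0.1375 -0.0463] op 0.49643932553963904
[[-0.2215  0.8005  0.5569]
 [ 0.9752  0.18    0.1291]
 [ 0.0031  0.5716 -0.8205]]
bar top front corner y 0.06 [array([295.7527, 129.6218]), array([247.1523, 179.0441])]
bar top front corner y -0.06 [array([294.341 , 261.8342]), array([212.8205, 168.515 ])]
upright [array([287.4092, 138.2524])]
upright [array([287.105 , 240.0595])]
```

View pics/c6.png

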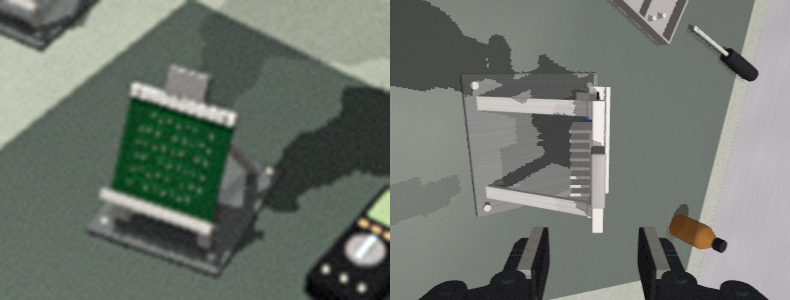

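```bash
python3 - <<'E'
from h import *
g=cv2.cvtColor(cv2.imread('pics/w6.png'),cv2.COLOR_BGR2GRAY)
print(g[122:142,291]);print(g[252:270,291])
for r in(145,165,220,250):print(r,g[r,276:304])
for r in(145,250):print([proj('w6.png',O+RR@[x,0,.122])[0] for x in(.0065,-.0035)])
a=cv2.imread('pics/t0.png')
b=cv2.imread('pics/t6.png')
d=cv2.absdiff(a,b).max(2)
print('meter/tray/chips change',d[196:236,258:279].mean(),d[160:190,258:284].mean(),d[170:188,188:228].mean())
E
```

```text
[236 236 236 230 236 237 236 214 124 216 236 237 237 237 236 238 237 237
 237 238]
[237 236 235 235 235 235 235 235 236 235 202 126 114 116 119 119 117 117]
145 [122 114 131 138 136 123 152 212 233 234 236 238 240 240 238 237 237 234
 205 166 218 241 240 217 115 117 117 115]
165 [100 101 101 112 135 133 170 220 232 235 237 238 239 239 238 237 237 229
 192 181 228 241 233 197 117 117 117 117]
220 [102 101 104 104 108 131 162 181 183 184 185 188 189 191 193 193 194 193
 180 200 236 230 193 116 115 117 119 117]
250 [115 115 115 116 118 110 175 228 232 233 233 233 233 234 235 235 214 124
 115 117 116 117 116 117 117 115 115 115]
[np.float64(295.0025069783681), np.float64(283.52756212384344)]
[np.float64(295.0025069783681), np.float64(283.52756212384344)]
meter/tray/chips change 4.1988095238095235 5.397435897435898 3.1458333333333335
```

```bash
python3 -c "
from bench import ctrl
print(ctrl.hand_in())"
```

```text
the job is handed in; nothing more can be done
None
```

The heat-sink card is on the inspection stand, handle up and solder side out, and I handed the job in at about 13.7 s of the 38 s allowed. The hand-in reports no verdict, so what follows rests on my own checks.

**What I did:** I took the rear card, the one nearest the robot, by its handle and lifted it well clear of the rack. I turned it about 165°, tilted it 35°, and lowered it along the slope of the stand farthest to the left. The ledge contact briefly reached about 27 N. I eased that off, pressed the card lightly against the uprights, opened the fingers and backed away.

**What the last checks showed:**
- **Centring:** in the wrist picture after release, the bar's ends were within about 0.5 px of where a centred card would put them, which is under 1 mm.
- **Position against the uprights:** the bar sat about 1 px, roughly 1 mm, nearer the uprights than predicted. That is inside the limit.
- **Squareness:** the bar's front edge was parallel to the prediction.
- **Height on the ledge:** I did not measure this in a picture. I took it from the force felt at contact and from the card staying put on release.
- **Robot clear:** the wrist force after backing off was about zero.
- **Other objects:** the top view showed no visible change at the other card, the multimeter or the parts tray.

No check failed. The one disagreement was that two ways of locating the stand differed by about 1.5–2 mm, which is within the camera calibration.

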